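# Raise the spray booth window to the red clip

### The arm

A 7-joint arm with a two-finger parallel gripper is mounted at the origin on the work surface. World frame = base frame: x ahead of the robot, y to its left, z up, the work surface at z = 0. Lengths are in m, angles in degrees, forces in N, time in s.
With the tool pointing down it reaches from about 0.425 to 0.875 m from the base axis. Payload 4.7 kg.
Tool frame: the origin (TCP) lies midway between the tips of the shut fingers; the grasp point (between the pads) lies 19 mm behind it; z points along the fingers, y is the line along which they close (so a half turn about z gives the same grasp; the last joint's range is limited). The gripper opens to 87 mm and grips with 3 to 60 N. Pads are 19 mm wide; open, the fingers measure 117 mm over their backs; the gripper's body (75 mm by 190 mm) begins 51 mm behind the grasp point.
Start: joints at [65.38, 18.392, -4.016, 83.108, 1.295, 78.541, -3.26], TCP at [0.279, -0.587, 0.223] pointing down, gripper open.
Joint ranges: [-163.93, 163.93], [-17.29, 119.83], [-79.2, 71.16], [3.27, 140.29], [-89.18, 269.18], [5.43, 117.66], [-154.24, 154.24]. Speed limits (degrees/s): [147.25, 147.25, 180, 180, 180, 180, 180].

### API

Orientations are given as [roll, pitch, yaw] about the fixed x, y, z axes, in that order (R = Rz(yaw) Ry(pitch) Rx(roll)).
In Python, from station import state, capture, hand_in gives the robot as it stands. The module is installed in compiled form; this text tells all that it offers.
- The arm moves only by the tool drive_tool, never from a script. Its argument "increments" is a list of rows, each a list of 7 numbers: the closure, from -1 (fully open) to 1 (shut), so that 0 is half open, then the shift along the tool's x, y, z as a fraction of full scale, then the turn, a rotation vector about the tool's x, y, z as a fraction of full scale. In form: [[claw, dx, dy, dz, wx, wy, wz], ...]. A call has 1 to 12 rows; each row is the pose to reach, as a shift and turn from the pose commanded when the call began, along the tool's axes at that moment, turning the shorter way round; what a row does not reach only later rows make up. Full scale, the value 1, is 60 cm for a shift and 180 degrees for a turn. A row lasts 1/12 s, in which the tool goes at most 41.7 mm and 7.16 degrees, less where a joint would pass 70% of its speed; a pose out of reach is approached as far as the arm can. A call with a number of a shift or a turn outside -1 to 1 is refused whole. A call with a gripper value outside its range is refused whole. The fingers move at their own pace and stop on an object; the grip force is fixed at half the most. Time passes only in rows, so rows that repeat a pose let the fingers close. It gives the time, the measured TCP pose, the force, the opening and the grip force at its end, in the units of the state.
- state(): the state, without advancing time (a new reading comes with each control period).
- capture(name): name is "side" or "top" or "wrist"; returns a dict with "image" (420x560x3 uint8, red, green, blue), "depth" (420x560 float32, m along the optical axis (not along the pixel's ray), 0 where there is no reading), "vfov" (degrees; the focal length in pixels is half the picture's height over the tangent of half this angle, whatever the lens; pixels are square), "cx", "cy" (the principal point, pixels), "k1" (the pictures are not rectified: a ray, as slopes to the right and down, at radius r is drawn at 1 + k1 r^2 times it, then the intrinsics apply), "view" (4x4, takes a point from world to camera coordinates); the wrist camera has in their place "mount" (4x4, takes a point from camera to tool coordinates, whose origin is the TCP and whose axes are the flange's). Camera axes: x right, y up, looking along -z (the intrinsics and any distortion apply to the point x, -y, -z); pixel columns grow to the right and rows downward; lengths in m; the calibration is good to about 2 mm. A picture is of the moment at which its call begins: read the wrist's pose just before it.
- hand_in(): hands the job in; it is judged then, once.
The state is a dict: "time": time; "joint_pos": joint angles; "joint_velocities": joint speeds; "effort": joint torques, N m; "tool_pos": TCP position; "orientation": TCP orientation; "wrist_force": force on the tool from outside, world axes, zero at the start; "ft_torque": the same for the moment, N m; "opening": opening from 0.0 (shut) to 1.0 (fully open); "grip_force": force on a finger pad.
Only numpy, scipy, OpenCV 4.12 (cv2) and the standard library are available. Lean on these libraries where they do the work, as an engineer would, in place of code of your own. Each camera call takes 0.05 s, during which the arm holds its last target. There are 200 camera calls.

### The job

With closed fingertips under the yellow lip, gently push the spray booth's counterweighted window straight up until the lip is level with the red clip on the post (ignore the blue clip), then back away and leave it there. Push only from beneath: do not pinch the lip or press on its top, do not fling the window, and leave the puppet head, varnish bottle, brush pot and sanding block where they are.

Things in the scene. Friction and masses are not known exactly. Their poses are not given: they have to be found in the camera images.
- booth: Fixed spray booth, aluminium frame, clear sides, open roof and back, 380 mm wide (y), 300 deep. Origin on the table under the middle of the window; x points into the booth, away from the lip; y along the window, z up. Posts 36 x 40 mm, 460 tall, at y = +170 and -170 mm. A grey sill panel 92 mm high closes the front below the window. Nothing fixed lies under the lip.
- sash (a joint): Height of the sliding clear window in m: 0 is shut, 0.21 is the upper stop, grows as the window rises straight up. It starts at 0 to 0.03. Weights hidden in the posts balance it, so it stays wherever it is left; friction makes it take about 2 to 5 N to push up.
- lip (a point): Yellow lip sticking out forward (booth's -x) from the window's bottom edge, moving with it: 45 mm deep (x), 250 long (y), 20 thick with its top strip. This point is its middle, 40 mm in front of the booth's origin; axes as the booth's. Lower front edge 22 mm ahead of and 10 below the point. Shut, its underside is 100 mm above the table. A finger slanting 30-40 deg down and forward fits under.
- lip_strip (a point): Yellow top strip of the lip, 37 x 240 mm and 6 mm thick; it must not be pinched or pressed. This point is the middle of its top face, 10 mm above and 4 mm behind the lip's.
- red_clip: Red collar clamped round one of the two posts (left or right), 56 x 60 x 20 mm, fixed. Origin at its middle: the lip is level with it when their middles are at the same height (both are 20 mm thick). Its middle is 200 to 290 mm above the table.
- blue_clip: Blue collar of the same size on the other post, for another job; to be ignored. Origin at its middle.
- puppet_head: Loose puppet head, skin-coloured ball of 84 mm with white hair on a wooden foot of 90 mm diameter, 145 mm tall, standing inside the booth. Origin at the middle of its underside.
- varnish_bottle: Loose varnish bottle, 54 mm diameter, 170 mm tall, green label, standing on the table in front and to one side of the booth's window. Origin at the middle of its underside.
- brush_pot: Loose copper pot of 72 mm diameter and 85 mm height with brushes up to 178 mm, standing in front and to the other side. Origin at the middle of its underside.
- sanding_block: Loose cork sanding block, 55 x 85 x 22 mm, lying flat on the table 100 to 140 mm in front of the window. Origin at the middle of its underside.

How it is judged (in metres and radians):
On the way:
1. the fingers push the lip up from beneath while the window is still at least 25 mm below the red clip (contact force between the fingers and sash_c0 above 1 N and z of lip in the frame of red_clip below -0.025 m), for 0.1 s.
At the end, for the whole second after the job is handed in: The middle of the lip is within 10 mm of the height of the middle of the red clip, the window is at rest (under 0.01 m/s), and the four loose things stand within 30 mm of where they were, upright (z of lip in the frame of red_clip between -0.01 and 0.01 m and velocity of joint sash between -0.01 and 0.01 m/s and distance of each of puppet_head, varnish_bottle, brush_pot, sanding_block from where it was at the start of the episode below 0.03 m and angle between each of puppet_head, varnish_bottle, brush_pot's own z axis and vertical below 0.3 rad); the robot touches nothing.
It fails at once if the strip on top of the lip is pinched or pressed (over 4 N) (contact force between the fingers and sash_c1 above 4 N).
It fails at once if the lip is pushed harder than 30 N (contact force between the fingers and sash_c0 above 30 N).
It fails at once if the window is flung (faster than 0.4 m/s) (velocity of joint sash above 0.4 m/s or velocity of joint sash below -0.4 m/s).
It fails at once if a bystander (puppet head, varnish bottle, brush pot, sanding block) is lifted, carried or moved by more than 30 mm, or tipped (distance of any of puppet_head, varnish_bottle, brush_pot, sanding_block from where it was at the start of the episode above 0.03 m or angle between any of puppet_head, varnish_bottle, brush_pot, sanding_block's own z axis and vertical above 0.3 rad).
It also fails if it takes over 38 s, if anything falls off the work surface, if the arm or the gripper's body presses on something with over 40 N, if the wrist force passes 120 N, or if a joint passes its speed limit or range.

## Working session

There is one attempt and no reset: what is moved stays moved. The work goes in short steps, Python scripts to look and compute and a tool call to move; the robot and the scene stay as the last step left them, time stands still between calls to the robot, and variables do not carry over. Pictures are saved under pics/ and viewed, at most 10 in all, crops included, and the job is handed in when it is done.

Besides the shell and the picture viewer there is one more tool, called after "Call:" as name(argument=value, ...), one argument or row to a line, values as JSON. drive_tool: Moves the arm, as the interface text tells. Shift numbers are shares of 60 cm and turn numbers shares of 180 degrees, none past 1 either way. Its arguments: {"type":"object","properties":{"increments":{"type":"array","items":{"type":"array","items":{"type":"number"}}}},"required":["increments"]}

```bash
mkdir -p pics; cat > h.py <<'E'
import numpy as np, cv2, pickle
from station import state, capture
def rays(c,u,v):
    f=210/np.tan(np.radians(c['vfov']/2)); K=np.array([[f,0,c['cx']],[0,f,c['cy']],[0,0,1.]])
    p=cv2.undistortPoints(np.array([[u,v]],float).reshape(-1,1,2) if np.isscalar(u) else np.stack([u,v],-1).astype(float).reshape(-1,1,2),K,np.array([c['k1'],0,0,0,0.]))
    return p.reshape(-1,2)
def world(c,u,v,d=None):
    u=np.atleast_1d(u);v=np.atleast_1d(v)
    r=rays(c,u,v); d=c['depth'][v,u] if d is None else d
    P=np.stack([r[:,0]*d,-r[:,1]*d,-d,np.ones(len(r))])
    return (np.linalg.inv(c['view'])@P)[:3].T
E
python3 - <<'E'
from h import *
print(state())
for n in('side','top'):
    c=capture(n); pickle.dump(c,open(n+'.pkl','wb')); cv2.imwrite(f'pics/{n}0.png',c['image'][:,:,::-1])
    print(n,c['k1'],c['vfov'],np.linalg.inv(c['view'])[:3].round(3))
E
```

```text
{'time': 0.0, 'joint_pos': array([65.38176188, 18.43973017, -4.01439407, 83.17364598,  1.2935318 ,
       78.54031242, -3.26027655]), 'joint_velocities': array([ 0.04275495, -0.02217206, -0.0816504 ,  0.08817268,  0.0411273 ,
       -0.01596423, -0.07204049]), 'effort': array([-6.98691438e-04, -4.91292787e+01, -4.04252177e-01, -3.12521267e+01,
       -6.40344224e-02,  4.39421413e-02,  1.56615042e-04]), 'tool_pos': array([ 0.27879412, -0.58657465,  0.22146475]), 'orientation': array([-1.79891465e+02,  4.58530471e-03,  2.54263154e+01]), 'wrist_force': array([-0.08573296, -0.06930058,  0.42259983]), 'ft_torque': array([-0.01283743,  0.0417893 ,  0.02464542]), 'grip_force': 0.0, 'opening': 0.9983805516613182}
side 0.06179716991173814 45.09302177997054 [[-0.882  0.298 -0.365  0.241]
 [-0.471 -0.589  0.657  0.707]
 [-0.02   0.751  0.66   0.859]]
top -0.08606888561210664 43.77305728192167 [[-1.000e-02  9.930e-01 -1.200e-01  5.150e-01]
 [-1.000e+00 -1.000e-02  0.000e+00  3.000e-02]
 [-1.000e-03  1.200e-01  9.930e-01  1.279e+00]]
```

View pics/side0.png

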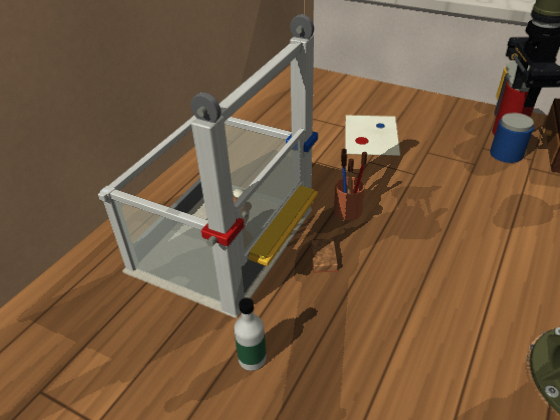

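View pics/top0.png

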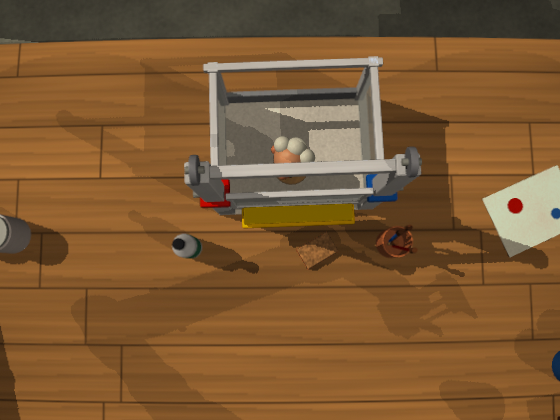

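The side view shows the red clip at (223,231) on the near (left, +y) post, the blue clip at (303,141), the lip at (285,225), and the sanding block at (325,255). In the top view the lip is at (298,215), the block at (315,253), the bottle at (187,246) and the pot at (397,242).

```bash
python3 - <<'E'
from h import *
for n in('side','top'):
    c=pickle.load(open(n+'.pkl','rb')); hsv=cv2.cvtColor(c['image'],cv2.COLOR_RGB2HSV); H,S,V=[hsv[...,i].astype(int) for i in range(3)]
    boxes={'yellow':((H>20)&(H<32)&(S>200)&(V>60),(240,180,325,270) if n=='side' else (235,195,365,232)),
     'red':(((H<4)|(H>175))&(S>190),(195,210,250,250) if n=='side' else (195,170,235,212)),
     'blue':((H>100)&(H<125)&(S>150),(285,125,322,160) if n=='side' else (360,165,405,205)),
     'block':(S>0,(308,240,342,272) if n=='side' else (294,236,338,270)),
     'bottle':(S>0,(230,295,270,370) if n=='side' else (168,230,206,262)),
     'pot':(S>0,(330,145,375,222) if n=='side' else (372,222,418,260))}
    for k,(m,b) in boxes.items():
        mm=np.zeros_like(m); mm[b[1]:b[3],b[0]:b[2]]=1
        v,u=np.nonzero(m&mm&(c['depth']>0)); P=world(c,u,v)
        if k in('block','bottle','pot'): P=P[P[:,2]>.012]
        print(n,k,len(P)); 
        if len(P): print(np.percentile(P,[1,5,25,50,75,95,99],axis=0).T.round(3))
        if k=='yellow':
            # top-face fit line
            top=P[P[:,2]>np.percentile(P[:,2],90)-.004]
            r=cv2.minAreaRect((top[:,:2]*1000).astype(np.float32)); print('rect',r, top[:,2].mean())
        if k=='red' or k=='blue':
            z=P[:,2];print(np.histogram(z,bins=np.arange(z.min(),z.max()+.004,.004)))
E
```

```text
side yellow 79
[[ 0.613  0.614  0.621  0.627  0.638  0.65   0.655]
 [-0.107 -0.093 -0.014  0.05   0.1    0.12   0.124]
 [ 0.12   0.123  0.126  0.129  0.132  0.134  0.135]]
rect ((631.4888916015625, 15.160263061523438), (210.06106567382812, 30.702543258666992), 87.57997131347656) 0.1322565616272065
side red 435
[[0.644 0.645 0.647 0.653 0.673 0.695 0.698]
 [0.144 0.149 0.171 0.193 0.198 0.2   0.201]
 [0.224 0.226 0.233 0.239 0.241 0.242 0.243]]
(array([ 22,  50,  59,  62, 216,  26]), array([0.22233893, 0.22633893, 0.23033893, 0.23433893, 0.23833893,
       0.24233893, 0.24633893]))
side blue 149
[[ 0.654  0.655  0.656  0.659  0.663  0.707  0.709]
 [-0.196 -0.191 -0.174 -0.156 -0.144 -0.14  -0.139]
 [ 0.215  0.218  0.224  0.23   0.231  0.233  0.234]]
(array([ 6, 15, 23, 22, 68, 15]), array([0.21271793, 0.21671793, 0.22071793, 0.22471793, 0.22871793,
       0.23271793, 0.23671793]))
side block 673
[[ 0.524  0.532  0.549  0.562  0.576  0.594  0.604]
 [-0.089 -0.081 -0.063 -0.043 -0.024 -0.007 -0.002]
 [ 0.012  0.015  0.019  0.021  0.022  0.024  0.025]]
side bottle 1804
[[0.548 0.549 0.55
[... 970 characters left out ...]
0.231  0.232  0.234  0.236  0.237]]
(array([  6,   9,  27, 146,  62,   0,   0,   1]), array([0.21764432, 0.22164432, 0.22564432, 0.22964432, 0.23364432,
       0.23764432, 0.24164432, 0.24564432, 0.24964432]))
top block 789
[[ 0.528  0.535  0.551  0.565  0.578  0.593  0.599]
 [-0.096 -0.088 -0.07  -0.052 -0.033 -0.016 -0.009]
 [ 0.016  0.018  0.02   0.022  0.023  0.025  0.027]]
top bottle 560
[[0.549 0.552 0.562 0.572 0.584 0.596 0.601]
 [0.228 0.229 0.235 0.244 0.254 0.266 0.273]
 [0.019 0.037 0.101 0.113 0.127 0.171 0.173]]
top pot 707
[[ 0.546  0.55   0.563  0.579  0.596  0.612  0.614]
 [-0.266 -0.265 -0.248 -0.233 -0.209 -0.198 -0.198]
 [ 0.013  0.018  0.047  0.078  0.125  0.179  0.181]]
```

```bash
cat >> h.py <<'E'
from scipy.spatial.transform import Rotation as Ro
def R0(): return Ro.from_euler('xyz',state()['orientation'],degrees=True)
def goalR(slant,yaw=1.5,flip=False):
    z=np.array([np.cos(np.radians(slant)),0,-np.sin(np.radians(slant))]); y=np.array([0,1. if flip else -1.,0])
    return Ro.from_euler('z',yaw,degrees=True)*Ro.from_matrix(np.stack([np.cross(y,z),y,z],1))
def inc(p,Rg):
    s=state(); r=R0(); d=r.inv().apply(np.array(p)-s['tool_pos'])/.6; w=np.degrees((r.inv()*Rg).as_rotvec())/180
    print(np.r_[d,w].round(4).tolist())
def show():
    s=state(); print({k:np.round(s[k],3).tolist() for k in('time','tool_pos','orientation','joint_pos','wrist_force','opening')})
E
python3 - <<'E'
from h import *
print(capture('wrist')['mount'].round(3))
for f in(0,1):
  inc([.45,0,.32],goalR(80,flip=f)); 
E
```

```text
[[ 0.001  0.971  0.239  0.064]
 [ 1.    -0.    -0.001  0.   ]
 [-0.001  0.239 -0.971 -0.161]
 [ 0.     0.     0.     1.   ]]
[0.6774, -0.7608, -0.1628, -0.0121, 0.0549, 0.1326]
[0.6774, -0.7608, -0.1628, -0.0758, -0.0166, -0.8641]
```

Call:
drive_tool(
  increments=[
    [1,0,0,-0.06,0,0,0],
    [1,0,0,-0.12,0,0,0],
    [1,0,0,-0.16,0,0,0],
    [1,0.68,-0.76,-0.16,-0.01,0.055,0.13],
    [1,0.68,-0.76,-0.16,-0.01,0.055,0.13],
    [1,0.68,-0.76,-0.16,-0.01,0.055,0.13],
    [1,0.68,-0.76,-0.16,-0.01,0.055,0.13],
    [1,0.68,-0.76,-0.16,-0.01,0.055,0.13],
    [1,0.68,-0.76,-0.16,-0.01,0.055,0.13],
    [1,0.68,-0.76,-0.16,-0.01,0.055,0.13],
    [1,0.68,-0.76,-0.16,-0.01,0.055,0.13],
    [1,0.68,-0.76,-0.16,-0.01,0.055,0.13],
  ],
)

```text
time: 1.15
tool_pos: [0.3849, -0.2252, 0.3183]
orientation: [-179.8, -10.0, 1.9]
wrist_force: [1.4, -0.7, 0.6]
opening: 0.177
grip_force: 0.0
```

Call:
drive_tool(
  increments=[
    [1,0,0,0,0,0,0],
    [1,0,0,0,0,0,0],
  ],
)

```text
time: 1.32
tool_pos: [0.3856, -0.225, 0.3189]
orientation: [-179.9, -10.0, 2.3]
wrist_force: [-0.7, -1.9, -0.2]
opening: 0.039
grip_force: 0.0
```

```bash
python3 - <<'E'
from h import *
show(); inc([.45,0.01,.32],goalR(80)); inc([.50,0.01,.25],goalR(35))
E
```

```text
{'time': 1.317, 'tool_pos': [0.386, -0.225, 0.319], 'orientation': [-179.871, -9.989, 2.261], 'joint_pos': [53.866, -14.734, -17.885, 106.37, -10.946, 80.035, -50.32], 'wrist_force': [-0.684, -1.894, -0.185], 'opening': 0.039}
[0.1212, -0.3871, 0.0204, -0.0015, 0.0001, 0.0042]
[0.1829, -0.3835, 0.1497, -0.003, 0.2501, 0.0034]
```

Call:
drive_tool(
  increments=[
    [1,0.18,-0.38,0.1,0,0,0],
    [1,0.18,-0.38,0.1,0,0,0],
    [1,0.18,-0.38,0.1,0,0.05,0],
    [1,0.18,-0.38,0.1,0,0.1,0],
    [1,0.18,-0.38,0.1,0,0.15,0],
    [1,0.18,-0.38,0.1,0,0.2,0],
    [1,0.18,-0.38,0.1,0,0.25,0],
    [1,0.18,-0.38,0.1,0,0.25,0],
    [1,0.18,-0.38,0.1,0,0.25,0],
    [1,0.18,-0.38,0.1,0,0.25,0],
  ],
)

```text
time: 2.15
tool_pos: [0.4989, -0.0626, 0.2456]
orientation: [-178.8, -23.1, 1.5]
wrist_force: [-0.9, 1.6, 0.0]
opening: 0.009
grip_force: 0.0
```

```bash
python3 - <<'E'
from h import *
show(); inc([.52,0.01,.20],goalR(35));inc([.54,0.01,.078],goalR(35))
E
```

```text
{'time': 2.15, 'tool_pos': [0.499, -0.063, 0.246], 'orientation': [-178.842, -23.093, 1.493], 'joint_pos': [18.145, -17.134, -8.606, 119.611, -9.669, 55.142, -74.88], 'wrist_force': [-0.856, 1.561, 0.031], 'opening': 0.009}
[0.0054, -0.1182, 0.0873, -0.0062, 0.1773, -0.0018]
[-0.0437, -0.1133, 0.2873, -0.0062, 0.1773, -0.0018]
```

```bash
python3 - <<'E'
from h import *
inc([.57,0.01,.17],goalR(38));inc([.57,0.01,.17],goalR(67))
E
```

```text
[0.0625, -0.1145, 0.1659, -0.0063, 0.1606, -0.0017]
[0.0625, -0.1145, 0.1659, -0.0064, -0.0005, -0.0]
```

Call:
drive_tool(
  increments=[
    [1,0.06,-0.115,0.16,0,0,0],
    [1,0.06,-0.115,0.16,0,0,0],
    [1,0.06,-0.115,0.16,0,0,0],
    [1,0.06,-0.115,0.16,-0.005,0.04,0],
    [1,0.06,-0.115,0.16,-0.005,0.08,0],
    [1,0.06,-0.115,0.16,-0.005,0.12,0],
    [1,0.06,-0.115,0.16,-0.005,0.16,0],
    [1,0.06,-0.115,0.16,-0.005,0.16,0],
    [1,0.06,-0.115,0.16,-0.005,0.16,0],
    [1,0.06,-0.115,0.16,-0.005,0.16,0],
  ],
)

```text
time: 2.98
tool_pos: [0.5783, 0.0115, 0.1804]
orientation: [-178.9, -51.6, 0.2]
wrist_force: [4.7, -3.3, 4.6]
opening: 0.005
grip_force: 0.0
```

```bash
python3 - <<'E'
from h import *
show(); inc([.57,0.01,.17],goalR(38));inc([.57,0.01,.078],goalR(38))
E
```

```text
{'time': 2.983, 'tool_pos': [0.578, 0.011, 0.18], 'orientation': [-178.897, -51.623, 0.228], 'joint_pos': [20.383, -17.179, -23.257, 140.295, -46.198, 5.425, -50.253], 'wrist_force': [4.722, -3.314, 4.559], 'opening': 0.005}
[-0.0222, 0.0024, -0.0001, -0.0006, 0.0021, -0.0044]
[-0.1424, 0.0042, 0.0951, -0.0006, 0.0021, -0.0044]
```

```bash
cat > kin.py <<'E'
import numpy as np
from scipy.spatial.transform import Rotation as Ro
from scipy.optimize import least_squares
import itertools
D=[([65.38176188,18.43973017,-4.01439407,83.17364598,1.2935318,78.54031242,-3.26027655],[.27879,-.58657,.22146],[-179.89,0.0,25.43]),
([53.866,-14.734,-17.885,106.37,-10.946,80.035,-50.32],[.386,-.225,.319],[-179.871,-9.989,2.261]),
([18.145,-17.134,-8.606,119.611,-9.669,55.142,-74.88],[.499,-.063,.246],[-178.842,-23.093,1.493]),
([20.383,-17.179,-23.257,140.295,-46.198,5.425,-50.253],[.578,.011,.180],[-178.897,-51.623,.228])]
def fk(q,L,s,off):
    # L: h,l1,l2,l3,a3,a4,a6 (x offsets)
    A=Ro.identity();p=np.zeros(3);q=np.array(q)
    sg=[s[0],1,s[1],1,s[2],1,s[3]]; lens=[L[0],0,L[1],0,L[2],0,L[3]]; xo=[L[7],0,L[4],0,L[5],0,L[6]]
    for i in range(7):
        ang=sg[i]*q[i]+(off[0] if i==0 else off[1] if i==6 else 0)
        A=A*Ro.from_euler('y' if i%2 else 'z',ang,degrees=True)
        p=p+A.apply([xo[i],0,lens[i]])
    return p,A
if __name__=='__main__':
    best=[]
    for s in itertools.product([1,-1],repeat=4):
      for o1 in(0,90,180,-90):
        f=lambda v:np.concatenate([(fk(q,np.zeros(8),s,v)[1].inv()*Ro.from_euler('xyz',e,degrees=True)).as_rotvec() for q,_,e in D])
        r=least_squares(f,[0,o1]); best.append((r.cost,s,r.x))
    best.sort(key=lambda b:b[0]); print(best[:3])
    c,s,off=best[0]
    g=lambda L:np.concatenate([np.concatenate([(fk(q,L,s,off)[0]-p) for q,p,_ in D]),1e-2*(L-[.3,.35,.35,.25,0,0,0,0])*[.05,.05,.05,.05,1,1,1,1]])
    r=least_squares(g,[.3,.35,.35,.25,0,0,0,0]); print(r.x.round(4),np.abs(r.fun[:12]).max())
    np.savez('kin.npz',L=r.x,s=s,off=off)
E
python3 kin.py
```

```text
[(np.float64(4.7876649918497525e-09), (-1, -1, -1, -1), array([5.15373528e-04, 8.99988849e+01])), (np.float64(4.787664991856725e-09), (-1, -1, -1, -1), array([5.15374830e-04, 8.99988849e+01])), (np.float64(4.787664991871259e-09), (-1, -1, -1, -1), array([5.15363083e-04, 8.99988849e+01]))]
[ 0.2367  0.4269  0.4595  0.3372  0.0236 -0.0169 -0.021   0.0397] 0.011685697112484794
```

```bash
cat > kin2.py <<'E'
from kin import *
s=(-1,-1,-1,-1);off=(0,90)
def fk2(q,L):
    A=Ro.identity();p=np.zeros(3);sg=[-1,1,-1,1,-1,1,-1]
    V=[[L[7],0,L[0]],[0,0,0],[L[4],0,L[1]],[L[5],0,0],[0,0,L[2]],[L[6],0,0],[0,0,L[3]]]
    for i in range(7):
        A=A*Ro.from_euler('y' if i%2 else 'z',sg[i]*q[i]+(90 if i==6 else 0),degrees=True); p=p+A.apply(V[i])
    return p,A
if __name__=='__main__':
    x0=np.array([.3,.4,.4,.3,0,0,0,0])
    for fix in ([4,5,6,7],[5,6,7],[7],[6],[]):
        free=[i for i in range(8) if i not in fix]
        def g(v):
            L=x0.copy();L[free]=v
            return np.concatenate([np.concatenate([fk2(q,L)[0]-p for q,p,_ in D]),1e-4*(v-x0[free])])
        r=least_squares(g,x0[free]);L=x0.copy();L[free]=r.x
        print(fix,L.round(4),np.abs(r.fun[:12]).max())
    np.save('L.npy',L)
E
python3 kin2.py
```

```text
[4, 5, 6, 7] [0.2586 0.4345 0.5136 0.3422 0.     0.     0.     0.    ] 0.022094463989020402
[5, 6, 7] [0.2531 0.4305 0.5054 0.3353 0.01   0.     0.     0.    ] 0.02222710599138941
[7] [ 0.0387  0.3855  0.4367  0.2513  0.0043 -0.1592 -0.0606  0.    ] 0.020327574249889846
[6] [ 0.1059  0.4166  0.4078  0.2716  0.0165 -0.0836  0.      0.0871] 0.01786118639015516
[] [ 0.0893  0.4121  0.4054  0.2654  0.0156 -0.0973 -0.0068  0.0822] 0.01801296259320262
```

```bash
cat > kin3.py <<'E'
from kin import *
def fk3(q,v):
    A=Ro.identity();p=np.zeros(3);sg=[-1,1,-1,1,-1,1,-1];V=np.zeros((7,3))
    V[0]=v[0:3];V[2]=v[3:6];V[4]=v[6:9];V[6]=v[9:12]
    for i in range(7):
        A=A*Ro.from_euler('y' if i%2 else 'z',sg[i]*q[i]+(90 if i==6 else 0),degrees=True); p=p+A.apply(V[i])
    return p,A
if __name__=='__main__':
    x0=np.array([0,0,.3,0,0,.4,0,0,.4,0,0,.3])
    from h import state
    S=state();DD=D+[(S['joint_pos'],S['tool_pos'],0)]
    for reg in(1e-2,1e-3,1e-5):
        r=least_squares(lambda v:np.concatenate([np.concatenate([fk3(d[0],v)[0]-d[1] for d in DD]),reg*(v-x0)]),x0)
        print(r.x.round(4).reshape(4,3),np.abs(r.fun[:15].reshape(5,3)).max(1).round(4))
    np.save('v.npy',r.x)
E
python3 kin3.py
```

```text
[[-6.000e-04 -1.270e-02  2.466e-01]
 [ 4.000e-04 -1.160e-02  4.702e-01]
 [-8.000e-04 -3.500e-03  5.126e-01]
 [ 1.300e-03 -5.000e-04  3.689e-01]] [0.0001 0.0001 0.     0.0002 0.0002]
[[-3.000e-04 -1.080e-02  2.445e-01]
 [-1.000e-04 -1.330e-02  4.722e-01]
 [-9.000e-04 -4.400e-03  5.126e-01]
 [ 2.000e-03 -1.100e-03  3.688e-01]] [0.     0.     0.     0.0002 0.0002]
[[-3.000e-04 -1.080e-02  2.444e-01]
 [-1.000e-04 -1.330e-02  4.722e-01]
 [-9.000e-04 -4.400e-03  5.126e-01]
 [ 2.000e-03 -1.100e-03  3.688e-01]] [0.     0.     0.     0.0002 0.0002]
```

```bash
cat > feas.py <<'E'
from kin3 import *; from h import goalR,state
v=np.load('v.npy');lo=np.array([-163.93,-17.29,-79.2,3.27,-89.18,5.43,-154.24]);hi=np.array([163.93,119.83,71.16,140.29,269.18,117.66,154.24])
def ik(p,Rg,q0,m=1.,tr=6):
    rng=np.random.default_rng(0);best=None
    for k in range(tr):
        x=np.clip(np.array(q0)+(rng.normal(0,25,7) if k else 0),lo+m+.1,hi-m-.1)
        def f(q):
            P,A=fk3(q,v);return np.r_[(P-p)*10,(Rg.inv()*A).as_rotvec()*3,1e-4*(q-q0)/10]
        r=least_squares(f,x,bounds=(lo+m,hi-m)); e=np.linalg.norm(r.fun[:6])
        if best is None or e<best[0]-.003: best=(e,r.x)
    return best
if __name__=='__main__':
    q0=state()['joint_pos']
    for yaw in(1.5,):
     for sl in(30,35,40,45):
      for p in([.56,.01,.17],[.56,.01,.07],[.638,.01,.083],[.638,.01,.2],[.55,.01,.19]):
        e,q=ik(np.array(p),goalR(sl,yaw),q0); print(yaw,sl,p,round(e,3),q.round(0))
E
python3 feas.py
```

```text
1.5 30 [0.56, 0.01, 0.17] 0.498 [ 35. -16. -35. 139. -88.   7.  -8.]
1.5 30 [0.56, 0.01, 0.07] 0.831 [ 58. -11. -60. 139. -88.   6.  -9.]
1.5 30 [0.638, 0.01, 0.083] 0.775 [ 79.  -4. -78. 133. -88.   6.  -3.]
1.5 30 [0.638, 0.01, 0.2] 0.269 [ 39. -13. -40. 134. -88.   6.  -8.]
1.5 30 [0.55, 0.01, 0.19] 0.541 [ 22. -16. -22. 139. -75.   6. -19.]
1.5 35 [0.56, 0.01, 0.17] 0.32 [ 29. -16. -30. 139. -63.   8. -33.]
1.5 35 [0.56, 0.01, 0.07] 0.598 [ 61. -10. -63. 139. -88.   6.  -8.]
1.5 35 [0.638, 0.01, 0.083] 0.551 [-69.   3.  70. 133. -88.   6.  -2.]
1.5 35 [0.638, 0.01, 0.2] 0.033 [ 43. -12. -44. 134. -88.   6.  -8.]
1.5 35 [0.55, 0.01, 0.19] 0.396 [ 15. -16. -17. 139. -41.   6. -52.]
1.5 40 [0.56, 0.01, 0.17] 0.154 [ 17. -16. -20. 139. -25.   8. -70.]
1.5 40 [0.56, 0.01, 0.07] 0.366 [ 66.  -9. -67. 139. -88.   6.  -8.]
1.5 40 [0.638, 0.01, 0.083] 0.313 [-70.   5.  70. 133. -88.   6.  -4.]
1.5 40 [0.638, 0.01, 0.2] 0.0 [ 37. -11. -38. 131. -34.   9. -61.]
1.5 40 [0.55, 0.01, 0.19] 0.293 [  6. -16. -10. 139.  -3.   8. -91.]
1.5 45 [0.56, 0.01, 0.17] 0.048 [  4. -16.  -9. 138.   1.  13. -94.]
1.5 45 [0.56, 0.01, 0.07] 0.144 [ 72. -10. -73. 139. -88.   7.  -8.]
1.5 45 [0.638, 0.01, 0.083] 0.083 [-70.   7.  70. 133. -88.   6.  -6.]
1.5 45 [0.638, 0.01, 0.2] 0.0 [ 41. -10. -42. 127. -20.  16. -74.]
1.5 45 [0.55, 0.01, 0.19] 0.227 [  4. -16.  -9. 136.  -1.  17. -93.]
```

```bash
python3 - <<'E'
from feas import *
q0=state()['joint_pos']
for yaw in(1.5,30,-30,45,-45):
 for sl in(38,45,50):
  o=[]
  for p in([.56,.0,.19],[.57,.0,.07],[.635,.0,.08],[.635,.0,.2]):
    e,q=ik(np.array(p),goalR(sl,yaw),q0,m=2); o.append(round(e,3))
    if p[0]>.6: o.append(q.round(0).tolist())
  print(yaw,sl,o)
E
```

```text
1.5 38 [np.float64(0.297), np.float64(0.459), np.float64(0.425), [-67.0, 4.0, 69.0, 133.0, -87.0, 7.0, -3.0], np.float64(0.0), [38.0, -11.0, -37.0, 133.0, -57.0, 7.0, -38.0]]
1.5 45 [np.float64(0.199), np.float64(0.135), np.float64(0.102), [-68.0, 7.0, 69.0, 133.0, -87.0, 7.0, -5.0], np.float64(0.0), [39.0, -10.0, -38.0, 128.0, -22.0, 16.0, -72.0]]
1.5 50 [np.float64(0.097), np.float64(0.0), np.float64(0.0), [43.0, 6.0, -46.0, 130.0, 36.0, 7.0, -125.0], np.float64(0.0), [36.0, -8.0, -36.0, 124.0, -12.0, 23.0, -81.0]]
30 38 [np.float64(0.0), np.float64(0.0), np.float64(0.0), [54.0, 15.0, -39.0, 129.0, -87.0, 28.0, 36.0], np.float64(0.0), [29.0, -1.0, -12.0, 125.0, -70.0, 38.0, 9.0]]
30 45 [np.float64(0.0), np.float64(0.0), np.float64(0.0), [37.0, 10.0, -24.0, 126.0, -71.0, 27.0, 15.0], np.float64(0.0), [28.0, -1.0, -13.0, 121.0, -54.0, 38.0, -8.0]]
30 50 [np.float64(0.0), np.float64(0.0), np.float64(0.0), [34.0, 10.0, -23.0, 124.0, -55.0, 27.0, -2.0], np.float64(0.0), [27.0, -1.0, -15.0, 118.0, -43.0, 40.0, -19.0]]
-30 38 [np.float64(0.583), np.float64(0.768), np.float64(0.88), [70.0,
[... 817 characters left out ...]
.float64(0.0), np.float64(0.0), np.float64(0.0), [39.0, 15.0, -24.0, 117.0, -49.0, 39.0, 8.0], np.float64(0.0), [32.0, 5.0, -16.0, 112.0, -44.0, 51.0, -4.0]]
-45 38 [np.float64(0.936), np.float64(1.161), np.float64(1.271), [71.0, -15.0, -77.0, 130.0, 19.0, 20.0, -152.0], np.float64(0.862), [69.0, -15.0, -77.0, 118.0, 22.0, 36.0, -152.0]]
-45 45 [np.float64(0.648), np.float64(0.916), np.float64(1.102), [70.0, -15.0, -77.0, 129.0, 17.0, 23.0, -152.0], np.float64(0.644), [69.0, -15.0, -77.0, 118.0, 19.0, 38.0, -152.0]]
-45 50 [np.float64(0.445), np.float64(0.77), np.float64(0.245), [-78.0, 34.0, 69.0, 116.0, 2.0, 32.0, -152.0], np.float64(0.537), [69.0, -15.0, -77.0, 117.0, 17.0, 40.0, -152.0]]
```

```bash
python3 - <<'E'
from feas import *
q0=state()['joint_pos']
for yaw in(12,16,20):
 for sl in(40,44,48):
  o=[]
  for p in([.56,.01,.19],[.55,.01,.07],[.57,.01,.07],[.632,.01,.075],[.632,.01,.2]):
    e,q=ik(np.array(p),goalR(sl,yaw),q0,m=2); o.append(round(float(e),3))
    if p[2]==.075: o.append(q.round(0).tolist())
  print(yaw,sl,o)
E
```

```text
12 40 [0.161, 0.387, 0.325, 0.25, [67.0, 9.0, -63.0, 132.0, -87.0, 7.0, 15.0], 0.0]
12 44 [0.129, 0.233, 0.138, 0.078, [50.0, 7.0, -47.0, 132.0, -87.0, 7.0, 11.0], 0.0]
12 48 [0.071, 0.088, 0.0, 0.0, [31.0, 5.0, -29.0, 131.0, -62.0, 8.0, -16.0], 0.0]
16 40 [0.09, 0.323, 0.267, 0.18, [75.0, 15.0, -70.0, 132.0, -87.0, 7.0, 23.0], 0.0]
16 44 [0.066, 0.181, 0.096, 0.018, [65.0, 11.0, -61.0, 132.0, -87.0, 7.0, 19.0], 0.0]
16 48 [0.017, 0.044, 0.0, 0.0, [31.0, 6.0, -27.0, 130.0, -66.0, 12.0, -7.0], 0.0]
20 40 [0.009, 0.238, 0.175, 0.094, [78.0, 20.0, -72.0, 132.0, -87.0, 7.0, 30.0], 0.0]
20 44 [0.0, 0.117, 0.021, 0.0, [44.0, 8.0, -37.0, 131.0, -87.0, 16.0, 21.0], 0.0]
20 48 [0.0, 0.0, 0.0, 0.0, [32.0, 7.0, -26.0, 129.0, -67.0, 16.0, -2.0], 0.0]
```

```bash
python3 - <<'E'
from h import *
inc([.565,0.0,.14],goalR(52,12));inc([.565,0.0,.072],goalR(50,12))
E
```

```text
[-0.0666, 0.0195, 0.0241, 0.0401, -0.0758, -0.0458]
[-0.1555, 0.0208, 0.0944, 0.0409, -0.0648, -0.045]
```

Call:
drive_tool(
  increments=[
    [1,-0.02,0.005,0.008,0.013,-0.025,-0.015],
    [1,-0.044,0.012,0.016,0.026,-0.05,-0.03],
    [1,-0.0666,0.0195,0.0241,0.04,-0.076,-0.046],
    [1,-0.0666,0.0195,0.0241,0.04,-0.076,-0.046],
    [1,-0.09,0.02,0.042,0.04,-0.073,-0.046],
    [1,-0.11,0.02,0.06,0.04,-0.07,-0.046],
    [1,-0.13,0.02,0.075,0.041,-0.067,-0.045],
    [1,-0.155,0.021,0.094,0.041,-0.065,-0.045],
    [1,-0.155,0.021,0.094,0.041,-0.065,-0.045],
    [1,-0.155,0.021,0.094,0.041,-0.065,-0.045],
    [1,-0.155,0.021,0.094,0.041,-0.065,-0.045],
  ],
)

```text
time: 3.9
tool_pos: [0.5657, 0.0015, 0.074]
orientation: [-180.0, -40.0, 12.1]
wrist_force: [0.9, 0.0, -0.2]
opening: 0.006
grip_force: 0.0
```

```bash
python3 - <<'E'
from h import *
show(); inc([.565,0.0,.072],goalR(50,12));inc([.622,0.0,.072],goalR(50,12))
c=capture('side');cv2.imwrite('pics/s1.png',c['image'][:,:,::-1])
E
```

```text
{'time': 3.9, 'tool_pos': [0.566, 0.002, 0.074], 'orientation': [-179.991, -40.044, 12.115], 'joint_pos': [17.748, -3.152, -13.705, 137.664, -59.955, 12.637, -18.613], 'wrist_force': [0.874, 0.008, -0.22], 'opening': 0.006}
[-0.0035, 0.0022, 0.0014, -0.0005, -0.0002, 0.0005]
[0.0676, 0.0222, 0.0612, -0.0005, -0.0002, 0.0005]
```

View pics/s1.png

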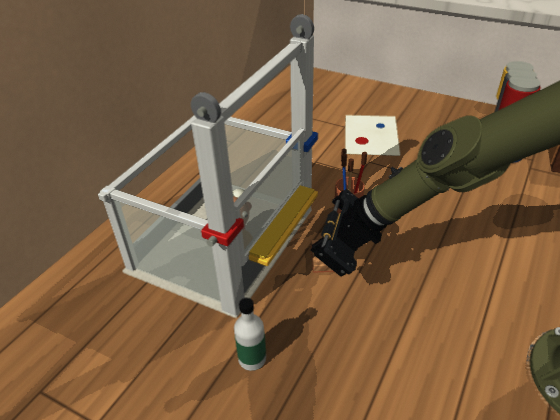

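The gripper (340,245) stands in front of the lip (285,225), clear of the pot and bottle. Next I go in under the lip.

Call:
drive_tool(
  increments=[
    [1,0.015,0.006,0.015,0,0,0],
    [1,0.03,0.011,0.03,0,0,0],
    [1,0.045,0.016,0.045,0,0,0],
    [1,0.06,0.02,0.055,0,0,0],
    [1,0.068,0.022,0.061,0,0,0],
    [1,0.068,0.022,0.061,0,0,0],
    [1,0.068,0.022,0.061,0,0,0],
  ],
)

```text
time: 4.53
tool_pos: [0.622, 0.0003, 0.0722]
orientation: [-180.0, -40.1, 12.2]
wrist_force: [-0.5, -0.0, -0.3]
opening: 0.006
grip_force: 0.0
```

```bash
python3 - <<'E'
from h import *
show(); p=state()['tool_pos']; r=goalR(50,12); inc(p+[0,0,.012],r); inc(p+[0,0,.03],r)
c=capture('side');cv2.imwrite('pics/s2.png',cv2.resize(c['image'][140:300,200:420,::-1],None,fx=3,fy=3))
E
```

```text
{'time': 4.533, 'tool_pos': [0.622, 0.0, 0.072], 'orientation': [-179.989, -40.055, 12.174], 'joint_pos': [16.643, 4.021, -13.435, 130.872, -55.716, 11.075, -22.275], 'wrist_force': [-0.462, -0.026, -0.296], 'opening': 0.006}
[0.0129, -0.0, -0.0153, -0.0007, -0.0003, 0.0007]
[0.0322, -0.0, -0.0383, -0.0007, -0.0003, 0.0007]
```

View pics/s2.png

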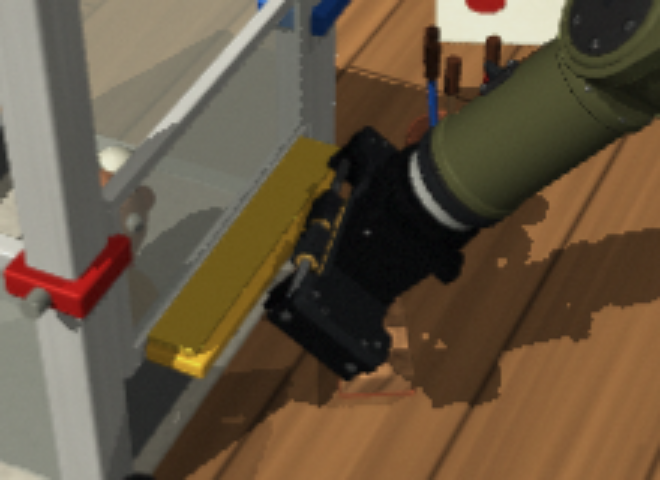

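The fingers (around (310,255) in this crop) are below the front edge of the lip and the gripper body is clear of it. Now a slow rise of 30 mm.

Call:
drive_tool(
  increments=[
    [1,0.0027,0,-0.0032,0,0,0],
    [1,0.0054,0,-0.0064,0,0,0],
    [1,0.008,0,-0.0096,0,0,0],
    [1,0.0107,0,-0.0128,0,0,0],
    [1,0.0134,0,-0.016,0,0,0],
    [1,0.016,0,-0.0192,0,0,0],
    [1,0.0188,0,-0.0223,0,0,0],
    [1,0.0214,0,-0.0255,0,0,0],
    [1,0.0241,0,-0.0287,0,0,0],
    [1,0.0268,0,-0.032,0,0,0],
    [1,0.0295,0,-0.0351,0,0,0],
    [1,0.0321,0,-0.0383,0,0,0],
  ],
)

```text
time: 5.58
tool_pos: [0.6204, 0.0007, 0.1002]
orientation: [-179.9, -39.8, 12.1]
wrist_force: [-3.5, -0.7, -4.4]
opening: 0.007
grip_force: 2.6
```

```bash
cat >> h.py <<'E'
def lip(save=None):
    o=[]
    for n in('side','top'):
        c=capture(n); h=cv2.cvtColor(c['image'],cv2.COLOR_RGB2HSV); m=(h[...,0]>20)&(h[...,0]<32)&(h[...,1]>200)&(h[...,2]>60)&(c['depth']>0)
        v,u=np.nonzero(m);P=world(c,u,v);k=(P[:,0]>.6)&(P[:,0]<.68)&(abs(P[:,1])<.14)&(P[:,2]>.1);P=P[k]
        o.append((n,len(P),np.percentile(P[:,2],[25,50,75,95]).round(4).tolist()))
        if save: cv2.imwrite(f'pics/{save}_{n}.png',c['image'][:,:,::-1])
    print(o)
E
python3 - <<'E'
from h import *
show(); lip(); p=state()['tool_pos']; r=goalR(50,12); inc(p+[0,0,.06],r)
E
```

```text
{'time': 5.583, 'tool_pos': [0.62, 0.001, 0.1], 'orientation': [-179.875, -39.845, 12.138], 'joint_pos': [14.893, 0.684, -11.475, 129.912, -43.358, 14.518, -35.413], 'wrist_force': [-3.504, -0.651, -4.373], 'opening': 0.007}
[('side', 60, [0.1337, 0.1364, 0.1403, 0.1425]), ('top', 2300, [0.1393, 0.1415, 0.1434, 0.1455])]
[0.0641, -0.0001, -0.0767, -0.0011, 0.0006, 0.0007]
```

Call:
drive_tool(
  increments=[
    [1,0.004,0,-0.0048,0,0,0],
    [1,0.0094,0,-0.011,0,0,0],
    [1,0.0155,0,-0.0185,0,0,0],
    [1,0.022,0,-0.026,0,0,0],
    [1,0.0284,0,-0.034,0,0,0],
    [1,0.035,0,-0.042,0,0,0],
    [1,0.0415,0,-0.0495,0,0,0],
    [1,0.048,0,-0.0575,0,0,0],
    [1,0.0545,0,-0.065,0,0,0],
    [1,0.061,0,-0.073,0,0,0],
    [1,0.066,0,-0.079,0,0,0],
    [1,0.069,0,-0.0825,0,0,0],
  ],
)

```text
time: 6.68
tool_pos: [0.6207, 0.0006, 0.1658]
orientation: [-179.9, -39.9, 12.2]
wrist_force: [-5.3, 0.3, -4.5]
opening: 0.006
grip_force: 3.6
```

```bash
python3 - <<'E'
from h import *
show(); lip('m'); p=state()['tool_pos']; r=goalR(50,12); inc(p+[0,0,.03],r)
E
```

```text
{'time': 6.683, 'tool_pos': [0.621, 0.001, 0.166], 'orientation': [-179.919, -39.892, 12.175], 'joint_pos': [16.137, -5.372, -12.153, 126.56, -30.449, 22.69, -49.669], 'wrist_force': [-5.308, 0.322, -4.492], 'opening': 0.006}
[('side', 36, [0.1985, 0.2006, 0.2034, 0.2068]), ('top', 2597, [0.2048, 0.2073, 0.2089, 0.2109])]
[0.0321, -0.0, -0.0383, -0.001, 0.0004, 0.0008]
```

View pics/m_side.png

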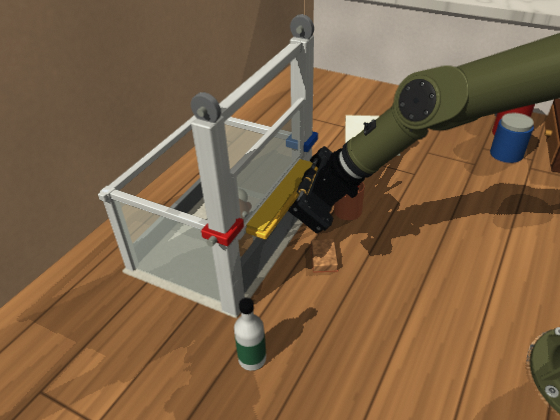

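The side view shows the lip (285,205) rising with the fingers beneath it, still below the red clip; the loose things have not moved. About 34 mm remain, so I raise 30 mm and then check.

Call:
drive_tool(
  increments=[
    [1,0.0035,0,-0.004,0,0,0],
    [1,0.007,0,-0.0083,0,0,0],
    [1,0.0107,0,-0.0128,0,0,0],
    [1,0.0145,0,-0.017,0,0,0],
    [1,0.018,0,-0.0213,0,0,0],
    [1,0.0214,0,-0.0255,0,0,0],
    [1,0.025,0,-0.0298,0,0,0],
    [1,0.0285,0,-0.034,0,0,0],
    [1,0.031,0,-0.037,0,0,0],
    [1,0.0321,0,-0.0383,0,0,0],
    [1,0.0321,0,-0.0383,0,0,0],
  ],
)

```text
time: 7.7
tool_pos: [0.6207, 0.0006, 0.1957]
orientation: [-179.9, -39.9, 12.2]
wrist_force: [-6.2, 0.1, -3.6]
opening: 0.006
grip_force: 3.5
```

```bash
cat >> h.py <<'E'
def tops():
    c=capture('top'); h=cv2.cvtColor(c['image'],cv2.COLOR_RGB2HSV).astype(int); H,S,V=h[...,0],h[...,1],h[...,2]
    for nm,m in(('yel',(H>20)&(H<32)&(S>200)&(V>60)),('red',((H<4)|(H>175))&(S>190))):
        v,u=np.nonzero(m&(c['depth']>0));P=world(c,u,v)
        k=(P[:,0]>.6)&(P[:,0]<.71)&(abs(P[:,1])<.21)&(P[:,2]>.1)&((P[:,1]>.13) if nm=='red' else (abs(P[:,1])<.13));z=P[k][:,2]
        hh,e=np.histogram(z,bins=np.arange(.22,.26,.002));print(nm,len(z),np.median(z).round(4),dict(zip(e.round(3).tolist(),hh.tolist())))
E
python3 - <<'E'
from h import *
show(); lip(); tops(); p=state()['tool_pos']; r=goalR(50,12); inc(p+[0,0,.01],r)
E
```

```text
{'time': 7.7, 'tool_pos': [0.621, 0.001, 0.196], 'orientation': [-179.932, -39.894, 12.185], 'joint_pos': [16.981, -7.595, -12.663, 124.656, -27.563, 26.524, -53.132], 'wrist_force': [-6.189, 0.104, -3.599], 'opening': 0.006}
[('side', 28, [0.231, 0.2336, 0.2366, 0.2378]), ('top', 2740, [0.2344, 0.2366, 0.2382, 0.2405])]
yel 2740 0.2367 {0.22: 0, 0.222: 0, 0.224: 3, 0.226: 41, 0.228: 146, 0.23: 198, 0.232: 216, 0.234: 508, 0.236: 838, 0.238: 630, 0.24: 143, 0.242: 13, 0.244: 2, 0.246: 0, 0.248: 0, 0.25: 0, 0.252: 0, 0.254: 0, 0.256: 0, 0.258: 0}
red 183 0.2416 {0.22: 0, 0.222: 0, 0.224: 0, 0.226: 0, 0.228: 0, 0.23: 0, 0.232: 0, 0.234: 1, 0.236: 7, 0.238: 29, 0.24: 73, 0.242: 50, 0.244: 18, 0.246: 4, 0.248: 1, 0.25: 0, 0.252: 0, 0.254: 0, 0.256: 0, 0.258: 0}
[0.0107, -0.0, -0.0128, -0.001, 0.0005, 0.0008]
```

Call:
drive_tool(
  increments=[
    [1,0.0016,0,-0.0019,0,0,0],
    [1,0.0032,0,-0.0038,0,0,0],
    [1,0.0045,0,-0.0053,0,0,0],
    [1,0.0048,0,-0.0058,0,0,0],
    [1,0.0048,0,-0.0058,0,0,0],
  ],
)

```text
time: 8.27
tool_pos: [0.6207, 0.0006, 0.2]
orientation: [-179.9, -39.9, 12.2]
wrist_force: [-5.8, -0.3, -3.6]
opening: 0.007
grip_force: 3.5
```

```bash
python3 - <<'E'
from h import *
show(); tops(); p=state()['tool_pos']; r=goalR(50,12); inc(p+[0,0,-.02],r); inc(p+[-.04,0,-.03],r)
E
```

```text
{'time': 8.267, 'tool_pos': [0.621, 0.001, 0.2], 'orientation': [-179.925, -39.884, 12.174], 'joint_pos': [17.099, -7.894, -12.724, 124.36, -27.216, 27.092, -53.566], 'wrist_force': [-5.763, -0.273, -3.564], 'opening': 0.007}
yel 2743 0.2409 {0.22: 0, 0.222: 0, 0.224: 0, 0.226: 0, 0.228: 5, 0.23: 22, 0.232: 109, 0.234: 223, 0.236: 225, 0.238: 429, 0.24: 856, 0.242: 669, 0.244: 189, 0.246: 13, 0.248: 2, 0.25: 0, 0.252: 0, 0.254: 0, 0.256: 0, 0.258: 0}
red 182 0.2419 {0.22: 0, 0.222: 0, 0.224: 0, 0.226: 0, 0.228: 0, 0.23: 0, 0.232: 0, 0.234: 0, 0.236: 7, 0.238: 26, 0.24: 64, 0.242: 64, 0.244: 18, 0.246: 2, 0.248: 0, 0.25: 0, 0.252: 0, 0.254: 0, 0.256: 0, 0.258: 0}
[-0.0214, 0.0, 0.0256, -0.001, 0.0006, 0.0008]
[-0.0821, -0.0141, -0.0034, -0.001, 0.0006, 0.0008]
```

Call:
drive_tool(
  increments=[
    [1,-0.005,0,0.006,0,0,0],
    [1,-0.012,0,0.0145,0,0,0],
    [1,-0.022,0,0.026,0,0,0],
    [1,-0.036,0,0.043,0,0,0],
    [1,-0.053,0,0.064,0,0,0],
    [1,-0.07,0,0.083,0,0,0],
    [1,-0.075,0,0.0895,0,0,0],
    [1,-0.075,0,0.0895,0,0,0],
  ],
)

```text
time: 8.98
tool_pos: [0.6216, 0.0002, 0.1295]
orientation: [-179.9, -40.0, 12.1]
wrist_force: [0.2, -0.4, 0.4]
opening: 0.005
grip_force: 0.0
```

```bash
python3 - <<'E'
from h import *
show(); p=state()['tool_pos']; r=goalR(50,12); inc([.56,0,.12],r)
E
```

```text
{'time': 8.983, 'tool_pos': [0.622, 0.0, 0.129], 'orientation': [-179.93, -39.956, 12.094], 'joint_pos': [14.93, -2.13, -11.298, 128.531, -36.041, 17.906, -43.379], 'wrist_force': [0.206, -0.354, 0.376], 'opening': 0.005}
[-0.0871, -0.0213, -0.0523, -0.0007, 0.0002, 0.0004]
```

Call:
drive_tool(
  increments=[
    [1,-0.015,-0.004,-0.009,0,0,0],
    [1,-0.035,-0.009,-0.021,0,0,0],
    [1,-0.055,-0.014,-0.033,0,0,0],
    [1,-0.075,-0.019,-0.045,0,0,0],
    [1,-0.087,-0.021,-0.052,0,0,0],
    [1,-0.087,-0.021,-0.052,0,0,0],
    [1,-0.087,-0.021,-0.052,0,0,0],
    [1,-0.087,-0.021,-0.052,0,0,0],
  ],
)

```text
time: 9.65
tool_pos: [0.5613, -0.0002, 0.1219]
orientation: [180.0, -40.1, 12.2]
wrist_force: [-0.1, -0.4, 0.4]
opening: 0.006
grip_force: 0.0
```

```bash
python3 - <<'E'
from h import *
show(); lip('f'); tops()
E
```

```text
{'time': 9.65, 'tool_pos': [0.561, -0.0, 0.122], 'orientation': [179.978, -40.109, 12.177], 'joint_pos': [14.569, -9.492, -9.805, 136.138, -41.3, 18.569, -38.028], 'wrist_force': [-0.118, -0.401, 0.401], 'opening': 0.006}
[('side', 36, [0.1994, 0.2019, 0.2055, 0.2087]), ('top', 2622, [0.2052, 0.2077, 0.2093, 0.2113])]
yel 2617 0.2076 {0.22: 0, 0.222: 0, 0.224: 0, 0.226: 0, 0.228: 0, 0.23: 0, 0.232: 0, 0.234: 0, 0.236: 0, 0.238: 0, 0.24: 0, 0.242: 0, 0.244: 0, 0.246: 0, 0.248: 0, 0.25: 0, 0.252: 0, 0.254: 0, 0.256: 0, 0.258: 0}
red 194 0.2414 {0.22: 0, 0.222: 0, 0.224: 0, 0.226: 0, 0.228: 0, 0.23: 1, 0.232: 1, 0.234: 0, 0.236: 9, 0.238: 39, 0.24: 70, 0.242: 54, 0.244: 18, 0.246: 2, 0.248: 0, 0.25: 0, 0.252: 0, 0.254: 0, 0.256: 0, 0.258: 0}
```

View pics/f_side.png

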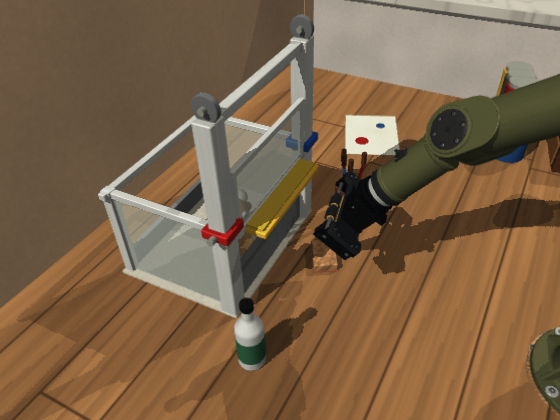

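The lip now sits low, at (285,200), with its top at 0.208: it was pushed down about 33 mm on the way out. As the tool went down 70 mm, the upper front corner of the gripper body came down on the lip. I'll re-enter with a smaller drop and leave straight backward this time. First I check the reach.

```bash
python3 - <<'E'
from feas import *; from h import inc,lip
lip()
q0=state()['joint_pos']
for yaw in(12,20):
 for sl in (50,54,58):
  print(yaw,sl,[(p,round(float(ik(np.array(p),goalR(sl,yaw),q0,m=.5)[0]),3)) for p in([.57,0,.15],[.58,0,.15],[.6,0,.2],[.59,0,.2],[.58,0,.2],[.57,0,.2])])
inc([.575,0,.15],goalR(50,12));inc([.575,0,.15],goalR(54,12));inc([.621,0,.15],goalR(50,12))
E
```

```text
[('side', 38, [0.2001, 0.2035, 0.2066, 0.2088]), ('top', 2620, [0.2053, 0.2077, 0.2093, 0.2114])]
12 50 [([0.57, 0, 0.15], 0.0), ([0.58, 0, 0.15], 0.0), ([0.6, 0, 0.2], 0.0), ([0.59, 0, 0.2], 0.0), ([0.58, 0, 0.2], 0.0), ([0.57, 0, 0.2], 0.0)]
12 54 [([0.57, 0, 0.15], 0.0), ([0.58, 0, 0.15], 0.0), ([0.6, 0, 0.2], 0.0), ([0.59, 0, 0.2], 0.0), ([0.58, 0, 0.2], 0.0), ([0.57, 0, 0.2], 0.0)]
12 58 [([0.57, 0, 0.15], 0.0), ([0.58, 0, 0.15], 0.0), ([0.6, 0, 0.2], 0.0), ([0.59, 0, 0.2], 0.0), ([0.58, 0, 0.2], 0.0), ([0.57, 0, 0.2], 0.0)]
20 50 [([0.57, 0, 0.15], 0.0), ([0.58, 0, 0.15], 0.0), ([0.6, 0, 0.2], 0.0), ([0.59, 0, 0.2], 0.0), ([0.58, 0, 0.2], 0.0), ([0.57, 0, 0.2], 0.0)]
20 54 [([0.57, 0, 0.15], 0.0), ([0.58, 0, 0.15], 0.0), ([0.6, 0, 0.2], 0.0), ([0.59, 0, 0.2], 0.0), ([0.58, 0, 0.2], 0.0), ([0.57, 0, 0.2], 0.0)]
20 58 [([0.57, 0, 0.15], 0.0), ([0.58, 0, 0.15], 0.0), ([0.6, 0, 0.2], 0.0), ([0.59, 0, 0.2], 0.0), ([0.58, 0, 0.2], 0.0), ([0.57, 0, 0.2], 0.0)]
[0.0492, 0.005, -0.0222, -0.0008, -0.0, 0.0007]
[0.0492, 0.005, -0.0222, -0.0008, -0.0222, 0.0007]
[0.1066, 0.0212, 0.026, -0.0008, -0.0, 0.0007]
```

Call:
drive_tool(
  increments=[
    [1,0.025,0.003,-0.011,0,0,0],
    [1,0.049,0.005,-0.022,0,0,0],
    [1,0.049,0.005,-0.022,0,0,0],
    [1,0.065,0.01,-0.009,0,0,0],
    [1,0.08,0.014,0.004,0,0,0],
    [1,0.095,0.018,0.016,0,0,0],
    [1,0.1066,0.021,0.026,0,0,0],
    [1,0.1066,0.021,0.026,0,0,0],
    [1,0.1066,0.021,0.026,0,0,0],
  ],
)

```text
time: 10.65
tool_pos: [0.6202, 0.0003, 0.1489]
orientation: [-179.9, -39.9, 12.1]
wrist_force: [0.2, 0.1, -0.6]
opening: 0.006
grip_force: 0.0
```

```bash
python3 - <<'E'
from h import *
show(); lip(); p=state()['tool_pos']; r=goalR(50,12); inc([*p[:2],.2],r)
E
```

```text
{'time': 10.65, 'tool_pos': [0.62, 0.0, 0.149], 'orientation': [-179.908, -39.915, 12.145], 'joint_pos': [17.15, -3.999, -13.233, 127.57, -33.081, 20.555, -46.72], 'wrist_force': [0.209, 0.144, -0.584], 'opening': 0.006}
[('side', 23, [0.2012, 0.2027, 0.2051, 0.2082]), ('top', 2603, [0.2054, 0.2077, 0.2093, 0.2114])]
[0.0545, -0.0001, -0.0651, -0.0009, 0.0004, 0.0006]
```

Call:
drive_tool(
  increments=[
    [1,0.0053,0,-0.0064,0,0,0],
    [1,0.0107,0,-0.0128,0,0,0],
    [1,0.0139,0,-0.0166,0,0,0],
    [1,0.0171,0,-0.0204,0,0,0],
    [1,0.0203,0,-0.0243,0,0,0],
    [1,0.0235,0,-0.0281,0,0,0],
    [1,0.0278,0,-0.0332,0,0,0],
    [1,0.0332,0,-0.0396,0,0,0],
    [1,0.0385,0,-0.046,0,0,0],
    [1,0.0439,0,-0.0524,0,0,0],
    [1,0.0492,0,-0.0587,0,0,0],
    [1,0.0535,0,-0.0639,0,0,0],
  ],
)

```text
time: 11.75
tool_pos: [0.62, 0.0001, 0.1999]
orientation: [-179.9, -39.9, 12.2]
wrist_force: [-2.8, -0.7, -4.7]
opening: 0.006
grip_force: 3.6
```

Call:
drive_tool(
  increments=[
    [1,0,0,0,0,0,0],
    [1,0,0,0,0,0,0],
  ],
)

```text
time: 11.92
tool_pos: [0.6204, 0.0001, 0.2005]
orientation: [-180.0, -40.0, 12.2]
wrist_force: [-6.8, -0.5, 0.8]
opening: 0.008
grip_force: 3.9
```

```bash
python3 - <<'E'
from h import *
show(); tops(); p=state()['tool_pos']; r=goalR(50,12); inc(p+[0,0,.005],r); inc(p+[-.05,0,-.003],r)
E
```

```text
{'time': 11.917, 'tool_pos': [0.62, 0.0, 0.201], 'orientation': [-179.97, -40.01, 12.178], 'joint_pos': [18.608, -8.004, -14.056, 124.42, -27.858, 27.088, -52.972], 'wrist_force': [-6.829, -0.481, 0.837], 'opening': 0.008}
yel 2743 0.2409 {0.22: 0, 0.222: 0, 0.224: 0, 0.226: 1, 0.228: 3, 0.23: 26, 0.232: 137, 0.234: 210, 0.236: 217, 0.238: 433, 0.24: 847, 0.242: 647, 0.244: 199, 0.246: 21, 0.248: 1, 0.25: 0, 0.252: 0, 0.254: 0, 0.256: 0, 0.258: 0}
red 181 0.2414 {0.22: 0, 0.222: 0, 0.224: 0, 0.226: 0, 0.228: 0, 0.23: 0, 0.232: 0, 0.234: 2, 0.236: 6, 0.238: 32, 0.24: 71, 0.242: 52, 0.244: 17, 0.246: 1, 0.248: 0, 0.25: 0, 0.252: 0, 0.254: 0, 0.256: 0, 0.258: 0}
[0.0054, -0.0, -0.0064, -0.0008, -0.0001, 0.0007]
[-0.0656, -0.0176, -0.0485, -0.0008, -0.0001, 0.0007]
```

Level again. I back off straight toward -x, with only 3 mm of drop.

Call:
drive_tool(
  increments=[
    [1,-0.006,-0.001,-0.001,0,0,0],
    [1,-0.012,-0.003,-0.006,0,0,0],
    [1,-0.024,-0.006,-0.016,0,0,0],
    [1,-0.04,-0.01,-0.028,0,0,0],
    [1,-0.056,-0.015,-0.041,0,0,0],
    [1,-0.0656,-0.0176,-0.0485,0,0,0],
    [1,-0.0656,-0.0176,-0.0485,0,0,0],
    [1,-0.0656,-0.0176,-0.0485,0,0,0],
  ],
)

```text
time: 12.63
tool_pos: [0.5709, -0.0002, 0.1979]
orientation: [180.0, -40.1, 12.2]
wrist_force: [0.1, 0.1, -0.3]
opening: 0.005
grip_force: 0.0
```

```bash
python3 - <<'E'
from h import *
show(); lip('g'); tops()
E
```

```text
{'time': 12.633, 'tool_pos': [0.571, -0.0, 0.198], 'orientation': [179.961, -40.117, 12.171], 'joint_pos': [18.202, -14.807, -12.451, 130.19, -30.586, 28.624, -50.402], 'wrist_force': [0.084, 0.126, -0.342], 'opening': 0.005}
[('side', 41, [0.23, 0.235, 0.2365, 0.2412]), ('top', 2766, [0.2386, 0.2409, 0.2424, 0.2445])]
yel 2766 0.2409 {0.22: 0, 0.222: 0, 0.224: 1, 0.226: 0, 0.228: 2, 0.23: 28, 0.232: 132, 0.234: 215, 0.236: 233, 0.238: 420, 0.24: 851, 0.242: 686, 0.244: 190, 0.246: 7, 0.248: 1, 0.25: 0, 0.252: 0, 0.254: 0, 0.256: 0, 0.258: 0}
red 180 0.2414 {0.22: 0, 0.222: 0, 0.224: 0, 0.226: 0, 0.228: 0, 0.23: 0, 0.232: 0, 0.234: 1, 0.236: 8, 0.238: 36, 0.24: 61, 0.242: 59, 0.244: 15, 0.246: 0, 0.248: 0, 0.25: 0, 0.252: 0, 0.254: 0, 0.256: 0, 0.258: 0}
```

View pics/g_side.png

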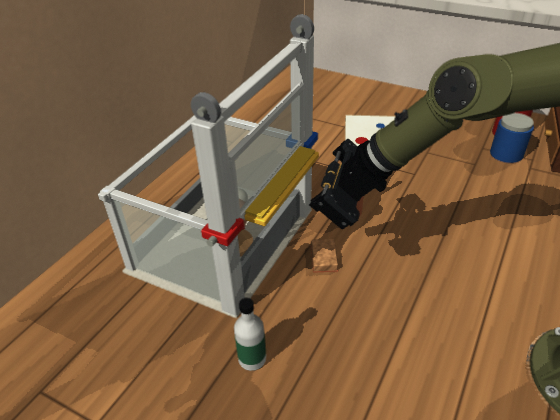

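The lip (285,190) stayed level with the red clip (223,231): the measured tops are 0.241 and 0.241. The hand is clear of it, and the bottle (250,340) and block (325,258) are where they were.

```bash
python3 -c "
from station import hand_in; print(hand_in())"
```

```text
the job is handed in; nothing more can be done
None
```

I handed the job in at about 13 s with the lip level with the red clip to within about 1 mm and the hand clear. One slip: on my first retreat the gripper body came down on the lip and pushed the window down about 33 mm. I pushed it up again from beneath and backed straight out. I don't know if that contact counts as pressing the strip, because the hand-in gave no verdict.

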